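# Turn out the offset hoop driver and press it into its shaped recess

## Task

The offset hoop driver lies on the parts carousel under the clear guard: turn the carousel until the driver's compartment has come out from under the guard, with the driver still lying in it. Then pick the driver up and press it fully home, flat, into the recess of the wooden tray that matches its shape (the other recess is its mirror image), and let go of it. Leave the other two drivers on the carousel and do not disturb the other things on the bench.

Things in the scene. Friction and masses are not known exactly. Their poses are not given: they have to be found in the camera images.
- driver_center (a point): L-shaped offset hoop driver, lying flat under the guard at the start. Origin: centre of its straight stem, half-way up; x along the stem, z up. 32 mm tall. Stem: x -48..48, y -13..13 mm (26 wide). Steel foot: x 18..48, y 13..43 mm. Wood from x -48 to 18, steel beyond. 0.2 to 0.42 kg, centre of mass near x 17, y 10 mm. Grasp it across the stem, between x -48 and 5 mm.
- recess (a point): Recess in the tray that fits the driver. Origin: on its floor, 16 mm above the bench, at the centre of its stem part; x and y are those of the seated driver (foot part at +x, on the +y side). 14 mm deep, straight walls, open above, 2 mm of play each side. Seated, the driver's centre is 16 mm above this point and the driver stands 18 mm proud of the tray.
- compartment (a point): Point on the carousel floor (26 mm above the bench) in the middle of the driver's compartment, 75 mm from the axis; its local x axis points outward from the carousel axis. Turns with the carousel.
- carousel_center (a point): Point on the vertical axis of the carousel at the level of its floor, 26 mm above the bench; x points through the middle of the driver's compartment and turns with it. Wooden disc of 150 mm radius in three compartments, with 12 mm high dividers at 60, 180 and 300 degrees from x, and a steel hub of 18 mm radius, 18 mm high.
- carousel (a joint): Angle of the carousel (rad) from its start (0), counter-clockwise from above positive; no stop within a turn either way. On each divider, 130 mm from the axis, stands a steel pin, 16 mm across, top 76 mm above the bench: grasp or push one to turn the disc. Light friction (0.08 N m); it stays where it is left.
- stand: Fixed stand under the carousel, 13 mm high. Origin on the carousel axis, at the bench. It carries the clear guard: a level plate, underside 83 mm and top 87 mm above the bench, spanning x 40..185, y -88..88 mm of this frame (x points to the guarded side), on two posts at x 173, y -70 and 70 mm, outside the disc.
- driver_mirror_center (a point): Another driver, the mirror image of the first (foot on its -y side), same sizes; lies in another compartment. Origin at the centre of its stem, half-way up. To be left on the carousel.
- driver_straight_center (a point): A straight driver without foot, 96 x 26 x 32 mm, in the remaining compartment. Origin at its centre. To be left on the carousel.
- tray: Fixed wooden tray with two L-shaped recesses, grey floors. Origin: centre of its underside; axes parallel to those of the recess. 160 mm along x, 190 mm along y, 30 mm high. The matching recess has its stem centre at y -58 mm; the other, its mirror image about the x axis, at y +58 mm: the driver cannot go into it.
- hammer: Hammer with wooden handle, 260 mm long, lying at the back of the bench. A bystander, not to be disturbed. Origin under its middle.
- glue_jar: Amber glass jar, 72 mm across, 110 mm tall. A bystander, not to be disturbed. Origin under its middle.
- hoop: Small steel hoop, 170 mm across, 32 mm tall, lying flat. A bystander, not to be disturbed. Origin under its middle.
- bung0: Wooden bung, 56 mm across, 40 mm tall, standing. A bystander, not to be disturbed. Origin under its middle.
- bung1: Second wooden bung, same size. A bystander, not to be disturbed. Origin under its middle.
Things that resemble listed ones, but are neither listed nor needed, are in the scene too. Leave any green or red look-alike of the part that bears driver_mirror_center alone.

How it is judged:
By the outcome, as a careful person would: the job done as asked, in the order asked, and still so for the second after the job is handed in, with the robot touching nothing.
It also fails if it takes over 64 s, if anything falls off the work surface, if the arm or the gripper's body presses on something with over 40 N, if the wrist force passes 120 N, or if a joint passes its speed limit or range.

## Robot

A 6-joint arm with a two-finger parallel gripper is mounted at the origin on the work surface. World frame = base frame: x ahead of the robot, y to its left, z up, the work surface at z = 0. Lengths are in mm, angles in degrees, forces in N, time in s.
With the tool pointing down it reaches from about 300 to 850 mm from the base axis. Payload 4.2 kg.
Tool frame: the origin (TCP) lies midway between the tips of the shut fingers; the grasp point (between the pads) lies 19 mm behind it (env.hold_point_z is the z of the grasp point in the tool frame, in mm); z points along the fingers, y is the direction in which the jaws open and shut (so a half turn about z gives the same grasp; the last joint's range is limited). The gripper opens to 91 mm and grips with 3 to 60 N. Pads are 32 mm wide; open, the fingers measure 118 mm over their backs; the gripper's body (76 mm by 178 mm) begins 60 mm behind the grasp point.
Start: joints at [-74.083, 18.312, 89.639, -0, 72.044, -1.146], TCP at [168.718, -549.707, 213.976] pointing down, gripper open.
Joint ranges: [-177.97, 177.97], [-48.28, 115.42], [12.27, 149.76], [-77.06, 257.06], [2.81, 150.46], [-146.56, 146.56]. Speed limits (degrees/s): [147.25, 147.25, 180, 180, 180, 180].

## Interface

Orientations are given as [roll, pitch, yaw] about the fixed x, y, z axes, in that order (R = Rz(yaw) Ry(pitch) Rx(roll)).
In Python, from workcell import env, grab_frame, camera_params, spotter gives the robot as it stands. The module is installed in compiled form; this text tells all that it offers.
- The arm moves only by the shell command python3 -m jog 'ROWS' [FORCE]. ROWS is text: rows parted by semicolons, each of 7 numbers parted by spaces: the turn, a rotation vector about the world's x, y, z in units of 5 degrees (1.0 is 5 degrees), then the shift along the world's x, y, z in units of 25 mm (1.0 is 25 mm), then the opening, from 0 (shut) to 1 (fully open). A call has 1 to 5 rows; each row is the pose to reach, as a shift and turn from the pose commanded when the call began; what a row does not reach only later rows make up. A row lasts 1/8 s, in which the tool goes at most 62.5 mm and 10.7 degrees, less where a joint would pass 70% of its speed; a pose out of reach is approached as far as the arm can. A call with a gripper value outside its range is refused whole. The fingers move at their own pace and stop on an object; FORCE is the grip in N (left out, the last holds). Time passes only in rows, so rows that repeat a pose let the fingers close. It gives the time, the measured TCP pose, the force and the opening at its end, in the units of the state.
- env.state(): the state, without advancing time (a new reading comes with each control period).
- grab_frame(name): name is "scene" or "top" or "wrist"; returns the picture (384x512x3 uint8, red, green, blue); there is no depth.
- camera_params(name): a dict with "K" (3x3 intrinsics, pixels), "rvec" (rotation vector, rad) and "tvec" (3), from world to camera coordinates, as OpenCV has them. Camera axes: x right, y down, z forward; pixel columns grow to the right and rows downward; lengths in mm; the calibration is good to about 2 mm. A picture is of the moment at which its call begins: read the wrist's pose just before it. camera_params takes no time and is no camera call; for the wrist camera it gives the pose at the moment of the call.
- env.job_done(): hands the job in, once; it reports no verdict.
Trained networks look in the newest picture that a camera, given by its name, has taken for a name from the list of things; names that differ only in an ending like _2 or _b are one class to them, and where a whole thing is asked for, a point or a joint stands for the part that bears it (a point fixed in the world has none). Each returns a list of dicts, best first, with "conf" (0 to 1); they miss things now and then, are a little off and sometimes report something else, mostly with a low value. They report only what shows in the picture. A call takes as long as a camera call. They do not tell look-alikes from the thing itself.
- spotter.look_for(query, camera): "box" ([left, top, width, height] in pixels, round what is visible of it).
- spotter.trace(query, camera): "region" (384x512 bool, what is visible of it) and "box" ([left, top, width, height] in pixels, round what is visible of it).
The state is a dict: "time_s": time; "qpos": joint angles; "qvel": joint speeds; "effort": joint torques, N m; "ee_pos": TCP position; "ee_rot": TCP orientation; "force": force on the tool from outside, world axes, zero at the start; "torque": the same for the moment, N m; "gripper_width": finger opening in mm.
Only numpy, scipy, OpenCV 4.12 (cv2) and the standard library are available. Lean on these libraries where they do the work, as an engineer would, in place of code of your own. Each camera call takes 0.05 s, during which the arm holds its last target. There are 200 camera calls.

## Working session

There is one attempt and no reset: what is moved stays moved. The work goes in short steps, Python scripts to look and compute and a shell command to move; the robot and the scene stay as the last step left them, time stands still between calls to the robot, and variables do not carry over. Pictures are saved under pics/ and viewed, about 8 in all and at most 12, crops included, and the job is handed in when it is done.

```bash
mkdir -p pics; cat > h.py <<'E'
import numpy as np, cv2
from workcell import env, grab_frame, camera_params, spotter
def save(n,img): cv2.imwrite('pics/'+n+'.png',img[:,:,::-1])
def proj(cp,P):
    P=np.atleast_2d(np.array(P,float))
    return cv2.projectPoints(P,np.array(cp['rvec'],float),np.array(cp['tvec'],float),np.array(cp['K'],float),None)[0].reshape(-1,2)
def unproj(cp,uv,z):
    R=cv2.Rodrigues(np.array(cp['rvec'],float))[0];t=np.array(cp['tvec'],float).ravel();K=np.array(cp['K'],float)
    uv=np.atleast_2d(uv);d=np.c_[uv,np.ones(len(uv))]@np.linalg.inv(K).T@R
    c=-R.T@t
    return c+d*((z-c[2])/d[:,2])[:,None]
E
python3 - <<'E'
from h import *
a=grab_frame('top');cpt=camera_params('top')
for q in ['driver_center','driver_mirror_center','driver_straight_center','carousel','stand','tray','hammer','glue_jar','hoop','bung0']:
    for r in spotter.look_for(q,'top')[:4]:
        b=r['box'];c=[b[0]+b[2]/2,b[1]+b[3]/2]
        print(q,np.round(b),round(r['conf'],2),unproj(cpt,c,30).round()[0])
b=grab_frame('scene')
save('top0',cv2.resize(a,(800,600),interpolation=cv2.INTER_CUBIC));save('scene0',cv2.resize(b,(800,600)))
print(env.state()['time_s'],env.hold_point_z)
print(unproj(cpt,[[0,0],[511,383]],0))
E
```

```text
driver_mirror_center [269. 175.  23.  44.] 0.83 [ 546. -118.   30.]
driver_mirror_center [320. 288.  22.  40.] 0.7 [ 265. -262.   30.]
driver_straight_center [313. 193.  29.  32.] 0.78 [ 522. -246.   30.]
carousel [253. 151. 106.  96.] 0.86 [ 546. -187.   30.]
stand [268. 118.  72.  58.] 0.96 [ 693. -177.   30.]
tray [111. 152.  82.  64.] 0.97 [558. 233.  30.]
tray [375. 177.  66.  63.] 0.23 [ 537. -465.   30.]
hammer [159.  79.  92.  46.] 0.77 [808. 112.  30.]
glue_jar [ 92. 100.  32.  36.] 0.75 [741. 381.  30.]
hoop [376. 178.  66.  60.] 0.71 [ 539. -465.   30.]
bung0 [201. 234.  20.  18.] 0.92 [411.  59.  30.]
bung0 [364. 245.  18.  20.] 0.83 [ 409. -371.   30.]
0.6 -18.8
[[1120.7930202   788.95384471    0.        ]
 [ 110.45201785 -729.06032999    0.        ]]
```

View pics/top0.png

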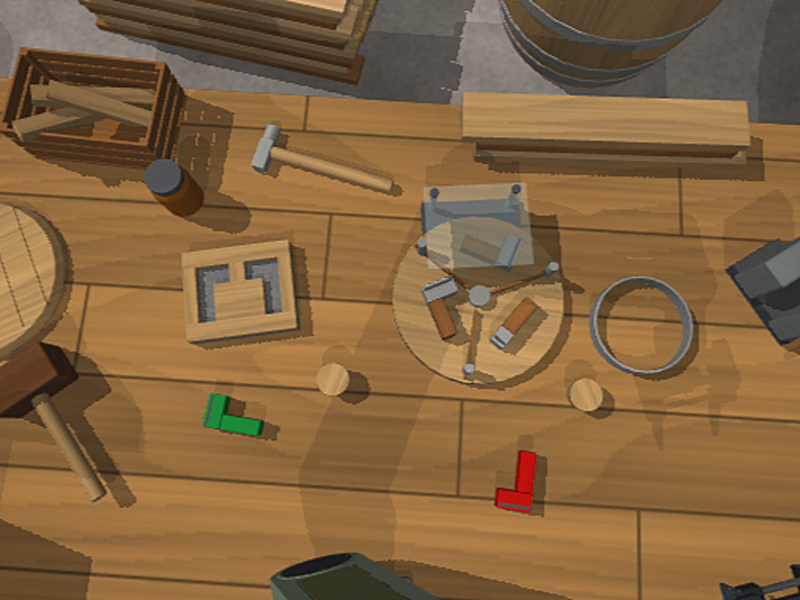

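View pics/scene0.png

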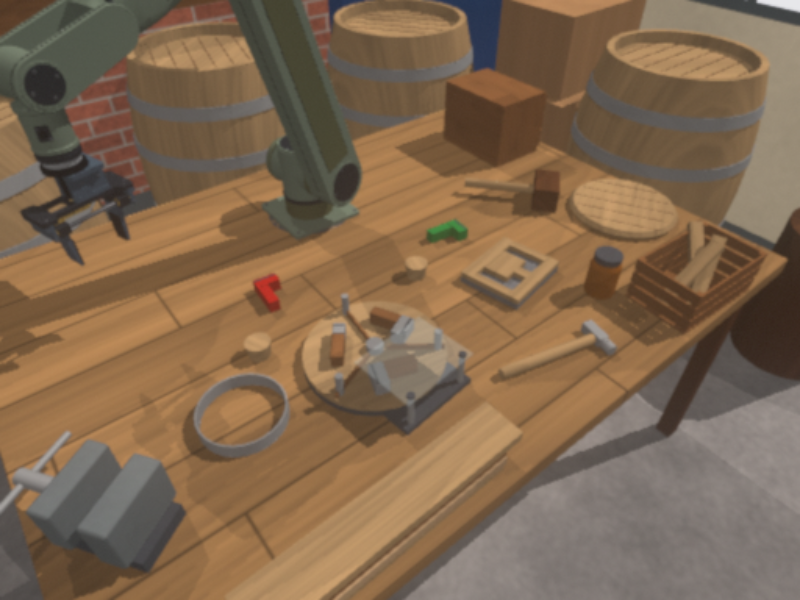

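The top view (800x600) shows the hub at about (480,296), pins at about (552,268), (469,370) and (422,244), the guard at the top with an L-driver under it near (490,248), and the tray at (240,290).

L-shaped candidates:
- **(490,248):** under the guard, so it fits the description.
- **(440,305):** uncovered on the carousel, presumably the mirror driver.
- **(232,415) green and (517,482) red:** look-alikes lying on the bench.

I'll confirm this in an enlarged crop.

```bash
python3 - <<'E'
from h import *
a=grab_frame('top');cp=camera_params('top')
c=cv2.resize(a[112:252,245:365],None,fx=4,fy=4,interpolation=cv2.INTER_CUBIC)
t=cv2.resize(a[145:225,110:190],None,fx=4,fy=4,interpolation=cv2.INTER_CUBIC)
o=np.zeros((560,800,3),np.uint8);o[:,:480]=c;o[:320,480:]=t
save('crop1',o)
s=.64
print('hub',unproj(cp,np.array([[480,296]])*s,44).round(1))
P=unproj(cp,np.array([[552,267],[469,369],[422,243]])*s,76).round(1);print(P)
print('posts',unproj(cp,np.array([[434,194],[517,190]])*s,87).round(1))
print(env.state()['ee_rot'])
E
```

```text
hub [[ 569.  -187.8   44. ]]
[[ 619.8 -303.    76. ]
 [ 439.5 -170.9   76. ]
 [ 647.5  -82.1   76. ]]
posts [[ 732.5  -97.3   87. ]
 [ 749.  -238.6   87. ]]
[ 1.79995792e+02 -1.48156173e-04  1.70624479e+01]
```

View pics/crop1.png

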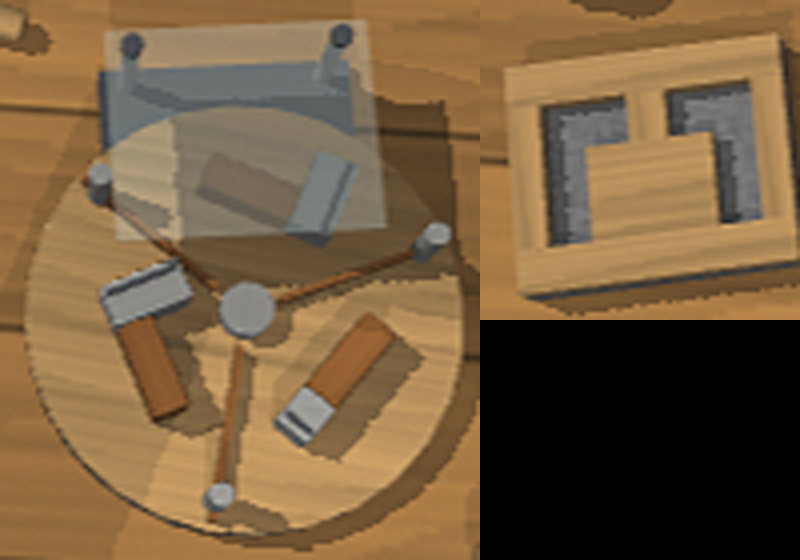

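The crop confirms it. The driver under the guard has its stem running right and slightly down from (210,178) to (315,225), with the steel foot up to the right, so its foot is on +y. The one at (145,340) is the mirror, and the straight one is at (335,380). Both tray recesses have inward feet at +x (up), so the matching recess is the right one in the picture (world −y).

From the measurements, the axis is at about (569,−186) and the compartment axis at −6.7°. The guard points at +6.7°, with pin 1 at about (620,−303). I'll drag pin 1 clockwise by about 160°.

```bash
python3 -m jog '0 0 8 9 5 -1 0.5;0 0 8 9 5 -1 0.5;0 0 8 9 5 -1 0.5;0 0 8 9 5 -1 0.5;0 0 8 9 5 -1 0.5' 30; python3 -m jog '0 0 8 9 4.5 -1.2 0.5;0 0 8 9 4.5 -1.2 0.5;0 0 8 9 4.5 -1.2 0.5;0 0 8 9 4.5 -1.2 0.5;0 0 8 9 4.5 -1.2 0.5'
python3 - <<'E'
from h import *
a=grab_frame('wrist');save('w1',cv2.resize(a,(800,600)));cp=camera_params('wrist')
print(env.state()['ee_pos'],env.state()['ee_rot'],env.state()['gripper_width'],env.state()['force'])
c=np.array([569,-186,0]);
for ang in (-66.5,173.4,53.3):
    print(proj(cp,c+[130*np.cos(np.radians(ang)),130*np.sin(np.radians(ang)),76])*800/512)
print(proj(cp,[[569,-186,44],env.state()['ee_pos']])*800/512)
E
```

```text
time_s: 1.27
ee_pos: [396.5, -422.5, 188.4]
ee_rot: [-180.0, -0.1, 57.3]
force: [-0.5, -0.4, 0.4]
gripper_width: 46.6
time_s: 1.9
ee_pos: [621.1, -310.4, 157.4]
ee_rot: [-180.0, -0.1, 97.2]
force: [-1.6, -0.2, -0.2]
gripper_width: 45.8
[ 619.56241748 -311.58170018  157.86855963] [-1.79926785e+02 -2.26847566e-02  9.71140050e+01] 45.688338983194676 [-0.79429575  0.6805143  -0.03577521]
[[408.18183915 299.60706835]]
[[ 24.51394848 -56.03481126]]
[[ 545.3655621  -238.57771562]]
[[334.54214439  40.66668344]
 [404.38706802 375.22836282]]
```

View pics/w1.png

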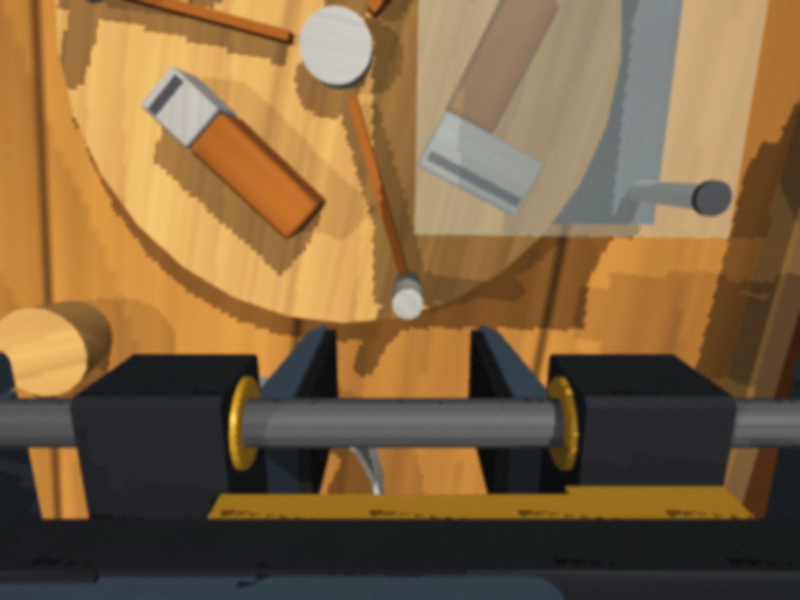

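The wrist view shows pin 1's top at (407,303) (predicted (408,300)) and the hub at (337,44), so the model is good to about 1 mm. I'll go down and grip the pin.

```bash
python3 -m jog '0 0 0 0.05 0.2 -2 0.5;0 0 0 0.05 0.2 -4 0.5;0 0 0 0.05 0.2 -4.2 0.5;0 0 0 0.05 0.2 -4.2 0;0 0 0 0.05 0.2 -4.2 0' 30; python3 -m jog '0 0 0 0 0 0 0;0 0 0 0 0 0 0;0 0 0 0 0 0 0'
python3 - <<'E'
import numpy as np
c=np.array([569,-186]);P=np.array([620.8,-305.2]);r=P-c
f=lambda d:(np.array([[np.cos(d),-np.sin(d)],[np.sin(d),np.cos(d)]])@r)
prev=0
for base in range(0,160,40):
    print('base',base)
    for k in (8,16,24,32,40):
        d=f(-np.radians(base+k))-f(-np.radians(base)); print(-k/5, (d/25).round(2))
E
```

```text
time_s: 2.58
ee_pos: [621.1, -308.6, 56.9]
ee_rot: [179.8, 0.2, 97.0]
force: [-0.5, -0.5, -0.1]
gripper_width: 28.3
time_s: 2.95
ee_pos: [621.2, -308.0, 56.0]
ee_rot: [179.8, 0.2, 97.1]
force: [-0.3, -1.0, 6.2]
gripper_width: 15.2
base 0
-1.6 [-0.68 -0.24]
-3.2 [-1.39 -0.39]
-4.8 [-2.12 -0.43]
-6.4 [-2.84 -0.37]
-8.0 [-3.55 -0.22]
base 40
-1.6 [-0.68  0.25]
-3.2 [-1.32  0.6 ]
-4.8 [-1.9   1.03]
-6.4 [-2.42  1.54]
-8.0 [-2.86  2.12]
base 80
-1.6 [-0.36  0.63]
-3.2 [-0.62  1.31]
-4.8 [-0.79  2.01]
-6.4 [-0.86  2.73]
-8.0 [-0.83  3.46]
base 120
-1.6 [0.13 0.71]
-3.2 [0.36 1.4 ]
-4.8 [0.69 2.05]
-6.4 [1.1  2.65]
-8.0 [1.59 3.18]
```

```bash
python3 -m jog '0 0 -1.6 -0.68 -0.24 0 0;0 0 -3.2 -1.39 -0.39 0 0;0 0 -4.8 -2.12 -0.43 0 0;0 0 -6.4 -2.84 -0.37 0 0;0 0 -8 -3.55 -0.22 0 0'; python3 - <<'E'
from h import *
a=grab_frame('top');cp=camera_params('top')
save('top2',cv2.resize(a[100:260,200:400],(800,640))[:600]);s=env.state();print(s['force'],s['torque'],s['ee_pos'],s['gripper_width'])
E
```

```text
time_s: 3.58
ee_pos: [532.3, -312.0, 56.0]
ee_rot: [179.8, -0.2, 56.8]
force: [2.1, 5.7, 9.3]
gripper_width: 14.9
[-2.47755309  4.35225146  9.66906549] [ 0.67098542  0.05561384 -0.11878554] [ 529.21735646 -310.90359665   55.98855306] 14.815012850913742
```

View pics/top2.png

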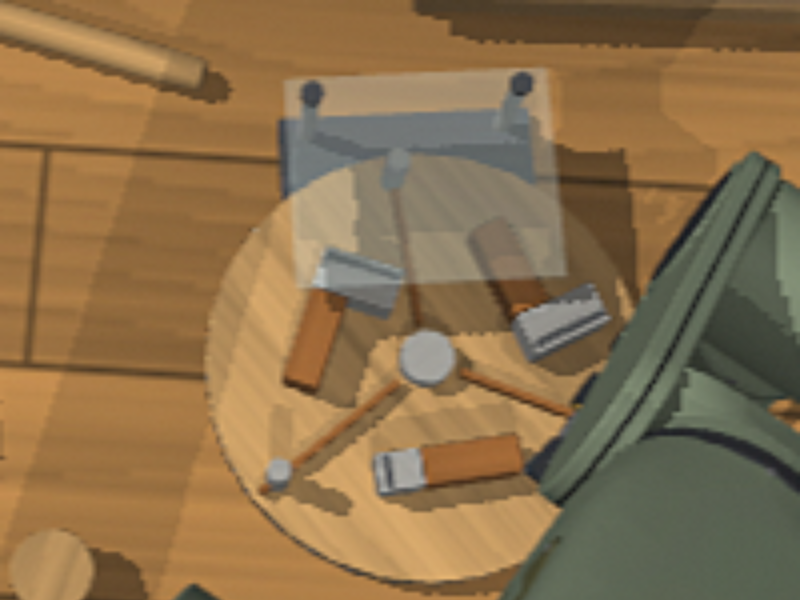

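The disc turned with the pin, and all three drivers still lie in their compartments; ours is now at (530,290). I'll continue the turn.

```bash
python3 -m jog '0 0 -1.6 -0.68 0.25 0.1 0;0 0 -3.2 -1.32 0.6 0.1 0;0 0 -4.8 -1.9 1.03 0.1 0;0 0 -6.4 -2.42 1.54 0.1 0;0 0 -8 -2.86 2.12 0.1 0'; python3 -m jog '0 0 -1.6 -0.36 0.63 0 0;0 0 -3.2 -0.62 1.31 0 0;0 0 -4.8 -0.79 2.01 0 0;0 0 -6.4 -0.86 2.73 0 0;0 0 -8 -0.83 3.46 0 0'; python3 -m jog '0 0 -1.6 0.13 0.71 0 0;0 0 -3.2 0.36 1.4 0 0;0 0 -4.8 0.69 2.05 0 0;0 0 -6.4 1.1 2.65 0 0;0 0 -8 1.59 3.18 0 0'; python3 -m jog '0 0 0 0 0 0 0;0 0 0 0 0 0 0.2;0 0 0 0 0 0 0.2;0 0 0 0 0 2 0.25;0 0 0 0 0 4 0.3'
```

```text
time_s: 4.25
ee_pos: [461.5, -257.8, 56.1]
ee_rot: [-179.9, -0.3, 16.7]
force: [11.5, 6.4, -7.6]
gripper_width: 15.2
time_s: 4.88
ee_pos: [442.0, -173.0, 56.1]
ee_rot: [-179.9, -0.4, -23.2]
force: [11.3, -1.4, -13.6]
gripper_width: 15.1
time_s: 5.5
ee_pos: [480.8, -94.1, 56.1]
ee_rot: [-179.9, -0.2, -63.1]
force: [5.2, -5.1, -10.1]
gripper_width: 14.9
time_s: 6.12
ee_pos: [477.6, -93.6, 157.4]
ee_rot: [179.9, 0.1, -63.0]
force: [0.9, -0.6, -0.1]
gripper_width: 27.2
```

```bash
python3 -m jog '0 0 10.4 0 0 1.7 0.5;0 0 10.4 0 0 1.7 0.7;0 0 10.4 0 -1 1.7 0.7;0 0 10.4 0.3 -2 1.7 0.7;0 0 10.4 0.3 -2 1.7 0.7';python3 -m jog '0 0 10.4 0 -1 0 0.7;0 0 10.4 0.3 -2 0 0.7;0 0 10.4 0.3 -2 0 0.7;0 0 10.4 0.3 -2 0 0.7;0 0 10.4 0.3 -2 0 0.7'; python3 -m jog '0 0 10 0 -1 0 0.7;0 0 10 0.3 -2 0 0.7;0 0 10 0.3 -2 0 0.7;0 0 10 0.3 -2 0 0.7;0 0 10 0.3 -2 0 0.7'
python3 - <<'E'
from h import *
a=grab_frame('wrist');cp=camera_params('wrist');s=env.state();print(s['ee_pos'],s['ee_rot'])
print(proj(cp,[[569,-186,44],s['ee_pos']])*800/512)
for r in spotter.trace('driver_center','wrist'):
    m=r['region'].astype(np.uint8);print(r['conf'],r['box']);
    if r['conf']>.3:
        c=cv2.findContours(m,0,1)[0];cv2.drawContours(a,c,-1,(0,255,255),1)
save('w2',cv2.resize(a,(800,600)))
E
```

```text
time_s: 6.75
ee_pos: [485.9, -145.0, 199.0]
ee_rot: [180.0, 0.0, -10.8]
force: [-0.4, 0.6, -0.4]
gripper_width: 63.9
time_s: 7.38
ee_pos: [492.9, -193.6, 199.0]
ee_rot: [-179.9, 0.0, 41.3]
force: [-0.8, -0.7, 0.0]
gripper_width: 63.6
time_s: 8.0
ee_pos: [500.4, -243.6, 198.9]
ee_rot: [-179.9, -0.0, 91.3]
force: [0.1, 0.2, -1.1]
gripper_width: 64.2
[ 500.41549961 -243.5440119   198.97414476] [-1.79943772e+02 -3.51016198e-02  9.14162321e+01]
[[518.9863525  190.60607257]
 [404.67397963 375.06152371]]
```

View pics/w2.png

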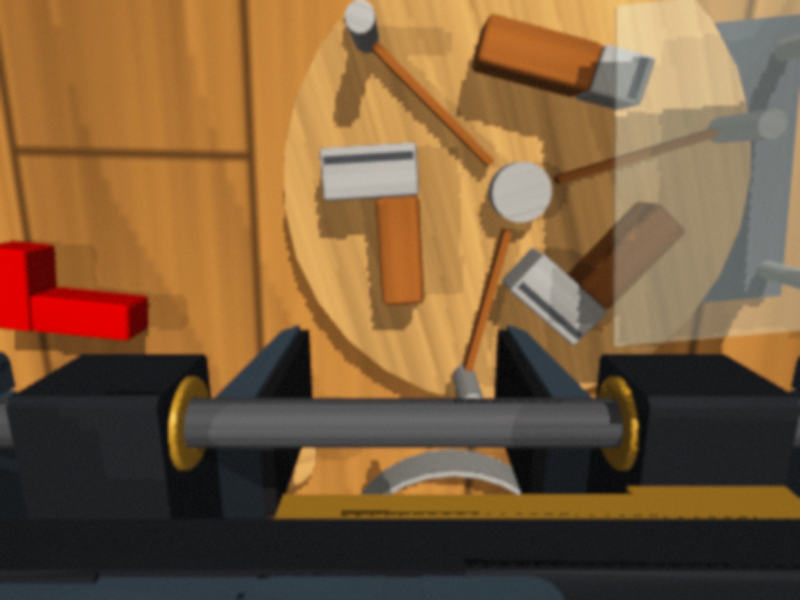

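The driver is at (322..423, 143..303), foot up and to the left (its +y side), lying flat in its compartment. The compartment is fully clear of the guard (the guard's edge is at x≥615 px). I'll fit the L outline to the six corners at z=58.

```bash
cat >> h.py <<'E'
def fit(cp,px,L,z):
    W=unproj(cp,np.array(px,float)*.64,z)[:,:2];L=np.array(L,float)
    a=L-L.mean(0);b=W-W.mean(0);th=np.arctan2((a[:,0]*b[:,1]-a[:,1]*b[:,0]).sum(),(a*b).sum())
    R=np.array([[np.cos(th),-np.sin(th)],[np.sin(th),np.cos(th)]]);t=W.mean(0)-R@L.mean(0)
    return t,np.degrees(th),W-(L@R.T+t)
Ldrv=[(-48,-13),(-48,13),(18,13),(18,43),(48,43),(48,-13)]
E
python3 - <<'E'
from h import *
cp=camera_params('wrist')
px=[(422.5,302),(383,303),(378,199.5),(325,199),(321,149),(416,143)]
t,th,r=fit(cp,px,Ldrv,58);print('driver',t,th);print(r.round(1))
R=np.array([np.cos(np.radians(th)),np.sin(np.radians(th))])
g=t+R*-13;print('grasp',g);p=env.state()['ee_pos'];print((g-p[:2])/25,(th-91.3)/5, (43-p[2])/25)
c=np.array([569,-186]);d=t-c;print(np.hypot(*d),np.degrees(np.arctan2(d[1],d[0])))
E
```

```text
driver [ 497.23310756 -208.2069905 ] 93.9435797068996
[[-1.4  1.2]
 [ 0.3  1.9]
 [ 1.3 -1.3]
 [ 0.3  0.5]
 [ 0.6 -1.3]
 [-1.1 -0.9]]
grasp [ 498.12717111 -221.17620984]
[-0.09559326  0.89467116] 0.5287159413799202 -6.239597188167742
75.1241457661991 -162.80624659680356
```

```bash
python3 -m jog '0 0 0.5 -0.1 0.9 0 0.55;0 0 0.5 -0.1 0.9 -2 0.55;0 0 0.5 -0.1 0.9 -4 0.55;0 0 0.5 -0.1 0.9 -5.8 0.55;0 0 0.5 -0.1 0.9 -6.25 0.55' 45; python3 -m jog '0 0 0 0 0 0 0.55;0 0 0 0 0 0 0;0 0 0 0 0 0 0;0 0 0 0 0 0 0;0 0 0 0 0 0 0'
```

```text
time_s: 8.72
ee_pos: [496.5, -219.2, 40.4]
ee_rot: [-179.7, -0.2, 93.6]
force: [-0.3, 0.1, 0.1]
gripper_width: 50.0
time_s: 9.35
ee_pos: [498.7, -221.5, 43.9]
ee_rot: [180.0, 0.0, 93.6]
force: [-2.7, 0.3, 6.3]
gripper_width: 25.3
```

```bash
python3 -m jog '0 0 0 0 0 0.5 0;0 0 0 0 0 1.5 0;0 0 0 0 0 3 0;0 0 0 0 0 4.7 0;0 0 0 -0.2 0.5 6.2 0'; python3 -m jog '0 0 -2 -0.2 1.5 0 0;0 0 -4 -0.4 3.3 0 0;0 0 -6 -0.6 5.1 0 0;0 0 -8 -0.8 6.9 0 0;0 0 -10 -0.9 8.7 0 0'; python3 -m jog '0 0 -2 0 2 0 0;0 0 -4 0 3.7 0 0;0 0 -6 0 5.3 0 0;0 0 -7.5 0 6.5 0 0;0 0 -7.5 0 6.65 0 0'
python3 - <<'E'
from h import *
a=grab_frame('wrist');cp=camera_params('wrist');s=env.state();print(s['ee_pos'],s['ee_rot'],s['gripper_width'],s['force'])
save('w3',cv2.resize(a,(800,600)))
c=np.array([558,233]);y=np.radians(6);R=np.array([[np.cos(y),-np.sin(y)],[np.sin(y),np.cos(y)]])
print(proj(cp,[[*(c+R@[sx*80,sy*95]),30] for sx,sy in((1,1),(1,-1),(-1,-1),(-1,1))])*800/512)
E
```

```text
time_s: 9.98
ee_pos: [494.1, -209.1, 199.6]
ee_rot: [179.9, 0.0, 93.5]
force: [-0.1, 0.6, -4.2]
gripper_width: 26.0
time_s: 10.6
ee_pos: [470.6, 10.2, 198.0]
ee_rot: [180.0, -0.0, 43.2]
force: [0.0, 0.5, -3.2]
gripper_width: 25.5
time_s: 11.22
ee_pos: [470.8, 176.5, 197.8]
ee_rot: [-180.0, 0.0, 6.2]
force: [0.3, -0.4, -2.5]
gripper_width: 25.3
[470.76750645 175.85097404 197.71154114] [1.79990041e+02 3.62923406e-02 6.24519946e+00] 25.896603962404363 [ 0.9446937   0.35099751 -3.22780665]
[[157.43980515 -21.78164927]
 [487.65563861 -20.20562304]
 [476.56637471 254.84484235]
 [185.29902901 253.56522513]]
```

View pics/w3.png

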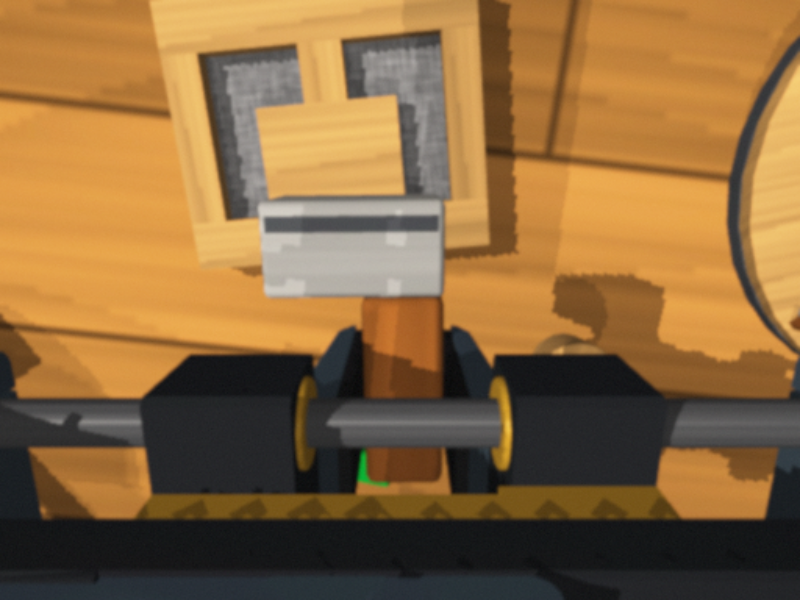

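The wrist view shows the matching recess at the right, with rim corners (343,41), (440,31), (451,200) and (397,96). The driver is in hand with the foot at (262..443, 200..297) and its foot on the same side as the recess. I'll fit both.

```bash
python3 - <<'E'
from h import *
cp=camera_params('wrist')
T=[(50,-13),(50,-73),(-50,-73),(16,-43),(50,73),(50,13),(16,13),(16,43),(-50,73)]
px=[(343,41),(440,31),(451,200),(397,96),(199,54),(298,45),(302,104),(257,110),(228,219)]
t,th,r=fit(cp,px,T,30);print('tray',t,th);print(r.round(1))
u=np.array([np.cos(np.radians(th)),np.sin(np.radians(th))]);n=np.array([-u[1],u[0]])
rec=t-58*n;print('recess',rec)
s=env.state();p=np.array(s['ee_pos']);print(p,s['ee_rot'])
# driver in hand: PnP on top corners
obj=np.array([(x,y,16) for x,y in Ldrv],float)
im=np.array([(441,481),(370,481),(363,297),(267,297),(262,202),(443,199)],float)*.64
ok,rv,tv=cv2.solvePnP(obj,im,np.array(cp['K'],float),None)
Rc=cv2.Rodrigues(np.array(cp['rvec'],float))[0];tc=np.array(cp['tvec'],float).ravel()
Rw=Rc.T@cv2.Rodrigues(rv)[0];pw=Rc.T@(tv.ravel()-tc);print('pnp',pw,Rw.round(3).tolist())
# expected top corners if level: yaw=tool, center = tcp+13*ux
for pitch in (0,3,-3,6):
  y=np.radians(s['ee_rot'][2]+.3);q=np.radians(-pitch)
  Rd=cv2.Rodrigues(np.array([0,0,y]))[0]@cv2.Rodrigues(np.array([0,q,0]))[0]
  g=p+[0,0,0]
  W=(obj-[-13,0,0.5])@Rd.T+g
  print(pitch,(proj(cp,W)/.64).round().tolist())
E
```

```text
tray [555.35947974 231.32293463] 11.19137869232143
[[-0.7 -1.2]
 [-0.7  1.3]
 [ 1.   1.4]
 [ 0.  -0.2]
 [-0.3 -1. ]
 [-0.7 -0.4]
 [ 0.1  1.8]
 [-0.5 -0.5]
 [ 1.9 -1.2]]
recess [566.61651092 174.42584113]
[470.76750645 175.85097404 197.71154114] [1.79990041e+02 3.62923406e-02 6.24519946e+00]
pnp [481.48831895 177.52516474 190.33051975] [[0.992, -0.123, 0.028], [0.123, 0.992, 0.007], [-0.029, -0.004, 1.0]]
0 [[444.0, 486.0], [367.0, 486.0], [362.0, 296.0], [264.0, 297.0], [256.0, 197.0], [449.0, 196.0]]
3 [[444.0, 485.0], [367.0, 485.0], [362.0, 300.0], [263.0, 301.0], [254.0, 201.0], [450.0, 200.0]]
-3 [[445.0, 487.0], [367.0, 487.0], [363.0, 293.0], [265.0, 293.0], [259.0, 194.0], [448.0, 193.0]]
6 [[443.0, 483.0], [368.0, 483.0], [362.0, 305.0], [262.0, 305.0], [251.0, 205.0], [451.0, 204.0]]
```

The driver is level in hand with its centre about 13 mm ahead of the TCP. The recess centre is at (566.6,174.4) with yaw 11.2°. I'll go to a hover just above it and check the alignment.

```bash
python3 -m jog '0 0 0.9 1.5 -0.1 0 0;0 0 0.9 3.3 -0.16 -1 0;0 0 0.9 3.33 -0.16 -3 0;0 0 0.9 3.33 -0.16 -5 0;0 0 0.9 3.33 -0.16 -5.4 0'; python3 -m jog '0 0 0 0 0 0 0;0 0 0 0 0 0 0'
python3 - <<'E'
from h import *
S=[]
for i in range(4):
    a=grab_frame('wrist');S.append(np.r_[env.state()['ee_pos'],env.state()['ee_rot']])
cp=camera_params('wrist');print(np.round(S,1))
t=np.array([566.6,174.4]);y=np.radians(11.2);R=np.array([[np.cos(y),-np.sin(y)],[np.sin(y),np.cos(y)]])
Q=[(50,45),(50,-15),(16,45)]
print((proj(cp,[[*(t+R@q),30] for q in Q])/.64).round(0).tolist())
save('w4',cv2.resize(a,(800,600)))
E
```

```text
time_s: 11.9
ee_pos: [551.7, 169.0, 59.5]
ee_rot: [179.9, 0.5, 10.5]
force: [-0.1, 0.5, -3.3]
gripper_width: 25.3
time_s: 12.15
ee_pos: [556.2, 171.3, 65.2]
ee_rot: [-180.0, -0.3, 10.6]
force: [0.7, 0.2, -3.2]
gripper_width: 25.5
[[ 5.561e+02  1.714e+02  6.520e+01 -1.800e+02 -3.000e-01  1.060e+01]
 [ 5.558e+02  1.714e+02  6.490e+01 -1.800e+02 -2.000e-01  1.060e+01]
 [ 5.555e+02  1.713e+02  6.460e+01 -1.800e+02 -2.000e-01  1.060e+01]
 [ 5.552e+02  1.713e+02  6.420e+01 -1.800e+02 -2.000e-01  1.060e+01]]
[[284.0, 188.0], [440.0, 186.0], [289.0, 275.0]]
```

View pics/w4.png

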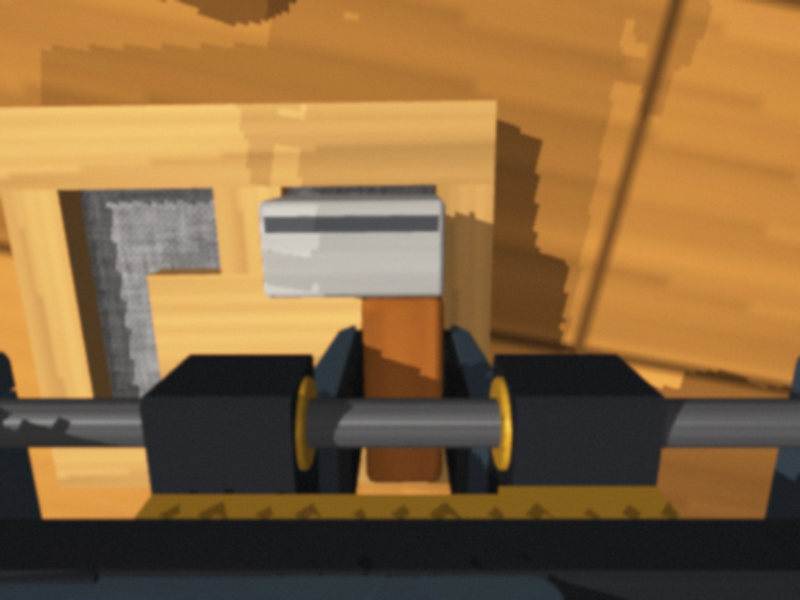

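The hover view shows the recess's far rim from (281,187) to (436,185), against a prediction of (284,188) to (440,186). So the recess sits about 1.3 mm further toward +y, and the yaw agrees. I'll correct and lower gently.

```bash
python3 -m jog '0 0 0 0 0.05 -0.2 0;0 0 0 0 0.05 -0.4 0;0 0 0 0 0.05 -0.5 0;0 0 0 0 0.05 -0.5 0;0 0 0 0 0.05 -0.5 0'; python3 -m jog '0 0 0 0 0 -0.1 0;0 0 0 0 0 -0.2 0;0 0 0 0 0 -0.3 0;0 0 0 0 0 -0.3 0;0 0 0 0 0 -0.3 0'
```

```text
time_s: 12.98
ee_pos: [554.6, 172.3, 50.2]
ee_rot: [180.0, -0.0, 10.6]
force: [0.6, -0.6, -3.5]
gripper_width: 25.8
time_s: 13.6
ee_pos: [554.5, 172.3, 42.7]
ee_rot: [180.0, -0.0, 10.6]
force: [-0.4, 0.3, -2.9]
gripper_width: 25.8
```

```bash
python3 -m jog '0 0 0 0 0 -0.1 0;0 0 0 0 0 -0.2 0;0 0 0 0 0 -0.3 0;0 0 0 0 0 -0.35 0;0 0 0 0 0 -0.35 0'; python3 -m jog '0 0 0 0 0 -0.05 0;0 0 0 0 0 -0.05 0'
```

```text
time_s: 14.22
ee_pos: [554.5, 172.3, 34.0]
ee_rot: [180.0, -0.0, 10.6]
force: [-0.1, -0.1, -2.3]
gripper_width: 25.3
time_s: 14.48
ee_pos: [554.6, 172.3, 33.9]
ee_rot: [180.0, -0.0, 10.6]
force: [-2.5, -0.6, 4.8]
gripper_width: 25.6
```

```bash
python3 -m jog '0 0 0 0 0 0 0.35;0 0 0 0 0 0 0.4;0 0 0 0 0 0 0.4;0 0 0 0 0 0.7 0.4;0 0 0 0 0 2.5 0.4' 30; python3 -m jog '0 0 0 0 0 1 0;0 0 0 0.88 0.3 1 0;0 0 0 0.88 0.3 0 0;0 0 0 0.88 0.3 -1 0;0 0 0 0.88 0.3 -1.4 0'; python3 -m jog '0 0 0 0 0 0 0;0 0 0 0 0 -0.1 0;0 0 0 0 0 -0.2 0;0 0 0 0 0 -0.25 0;0 0 0 0 0 -0.25 0'
```

```text
time_s: 15.1
ee_pos: [552.8, 171.8, 93.7]
ee_rot: [180.0, 0.3, 10.6]
force: [1.1, 0.5, 1.0]
gripper_width: 36.4
time_s: 15.72
ee_pos: [575.6, 179.5, 58.7]
ee_rot: [180.0, 0.2, 10.6]
force: [0.7, 0.3, -0.1]
gripper_width: 0.4
time_s: 16.35
ee_pos: [576.5, 179.8, 54.1]
ee_rot: [180.0, -0.0, 10.6]
force: [-1.3, -0.2, -0.4]
gripper_width: 0.3
```

```bash
python3 -m jog '0 0 0 0 0 -0.1 0;0 0 0 0 0 -0.2 0;0 0 0 0 0 -0.25 0;0 0 0 0 0 -0.25 0'; python3 -m jog '0 0 0 0 0 -0.1 0;0 0 0 0 0 -0.15 0;0 0 0 0 0 -0.15 0'
```

```text
time_s: 16.85
ee_pos: [576.4, 179.8, 48.3]
ee_rot: [180.0, 0.0, 10.6]
force: [-0.5, 0.1, 5.6]
gripper_width: 0.5
time_s: 17.23
ee_pos: [576.4, 179.8, 48.2]
ee_rot: [-180.0, -0.1, 10.6]
force: [-7.5, -2.2, 25.3]
gripper_width: 0.8
```

The foot end is at the expected height of 48 mm and holds at 25 N. I'll check the wood end the same way, then back off and look.

```bash
python3 -m jog '0 0 0 0 0 0.5 0;0 0 0 -1.5 -0.4 0.8 0;0 0 0 -1.5 -0.4 0.5 0;0 0 0 -1.5 -0.4 0.2 0;0 0 0 -1.5 -0.4 0.05 0'; python3 -m jog '0 0 0 0 0 -0.1 0;0 0 0 0 0 -0.1 0;0 0 0 0 0 -0.1 0'; python3 -m jog '0 0 0 0 0 1 0;0 0 0 0 0 3 0;0 0 0 -2 0 5 0.3;0 0 0 -4 0 6 0.3;0 0 0 -4 0 6 0.3'
python3 - <<'E'
from h import *
a=grab_frame('wrist');cp=camera_params('wrist');print(env.state()['ee_pos'])
b=grab_frame('top')
print([ (r['conf'],r['box']) for r in spotter.look_for('driver_mirror_center','top')])
o=np.zeros((600,800,3),np.uint8);o[:384,:512]=a
c=cv2.resize(b[60:265,85:465],(800,432));o=np.vstack([cv2.resize(a[:200],(800,312))[:,:],c])[:744]
save('fin',cv2.resize(o,(640,595)))
E
```

```text
time_s: 17.85
ee_pos: [539.7, 170.0, 48.1]
ee_rot: [180.0, -0.0, 10.6]
force: [-11.0, -3.0, 45.3]
gripper_width: 0.3
time_s: 18.23
ee_pos: [539.7, 170.0, 48.1]
ee_rot: [-180.0, -0.1, 10.6]
force: [-12.2, -3.9, 41.7]
gripper_width: 0.3
time_s: 18.85
ee_pos: [438.1, 170.3, 194.7]
ee_rot: [-180.0, -0.2, 10.6]
force: [0.6, 0.9, -1.4]
gripper_width: 26.1
[439.21595477 170.26709055 193.64705699]
[(0.66, [318.0, 288.3, 25.6, 39.3]), (0.59, [317.8, 167.3, 23.9, 27.0]), (0.49, [151.0, 265.8, 18.1, 10.4])]
```

View pics/fin.png

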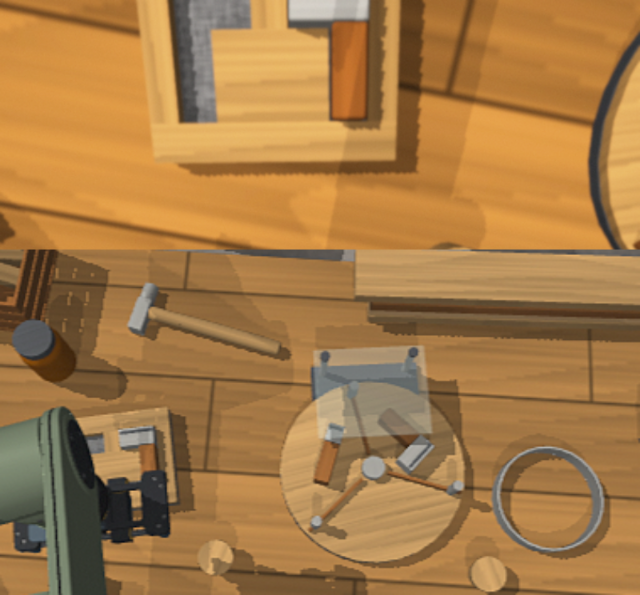

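The final view shows the driver seated in the right-hand recess, with its wood stem at (349,70) and steel foot at (328,8). The bottom half shows the mirror and straight drivers still on the carousel, and the bungs, hoop, hammer and jar in place. The gripper is clear, so I'm handing in.

```bash
python3 -c "
from workcell import env
print(env.state()['force'],env.state()['time_s']);print(env.job_done())"
```

```text
[ 0.33293085  0.8843894  -0.14413372] 19.0
the job is handed in; nothing more can be done
None
```

The offset hoop driver is pressed home in its matching recess and released, and the job was handed in at about 19 s of the 64 s allowed.

- **Carousel:** I gripped one pin and turned the disc about 160° clockwise. The wrist view showed the driver's compartment fully clear of the guard, with the driver still lying flat in it.
- **Seating:** I lowered the driver into the world −y recess and let go. Pressing its top with the shut fingers gave 48.2 mm at the foot (25 N) and 48.1 mm at the wood end (up to 45 N). The expected seated height is 48 mm. That was finger pressure, and the wrist force stayed well below 120 N.
- **Last pictures:** The driver sits in the recess. The other two drivers are still on the carousel, and the hammer, jar, hoop and both bungs look unmoved. The gripper was clear and read about 0 N.

One check failed and one was off. The trained network did not detect this driver in the top picture at the start or in the wrist picture after the turn, so I identified and fitted it from the images myself. The recess was about 1.3 mm from my first estimate; I corrected that at the hover before lowering.

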